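# Drive the loose lid screw of the wheel's control box home

### The arm

A 7-joint arm with a two-finger parallel gripper is mounted at the origin on the work surface. World frame = base frame: x ahead of the robot, y to its left, z up, the work surface at z = 0. Lengths are in mm, angles in rad, forces in N, time in s.
With the tool pointing down it reaches from about 425 to 875 mm from the base axis. Payload 8.4 kg.
Tool frame: the origin (TCP) lies on the centre line of the jaws, within the pads' length; the fingertips stand 25 mm ahead of it and the grasp point (between the pads) lies 6 mm ahead of it (arm.tcp_to_tips is the distance from the TCP to the fingertips, in mm); z points along the fingers, y is the line along which they close (so a half turn about z gives the same grasp; the last joint's range is limited). The gripper opens to 87 mm and grips with 3 to 60 N. Pads are 19 mm wide; open, the fingers measure 117 mm over their backs; the gripper's body (75 mm by 190 mm) begins 51 mm behind the grasp point.
Start: joints at [1.048, 0.333, 0.04, 1.465, -0.013, 1.343, -0.059], TCP at [267.273, -592.477, 220.546] pointing down, gripper open.
Joint ranges: [-2.58, 2.58], [-0.38, 2.09], [-1.3, 1.39], [0.25, 2.4], [-1.5, 4.64], [0.08, 2.09], [-2.65, 2.65]. Speed limits (rad/s): [2.22, 2.22, 2.79, 2.79, 3.14, 3.14, 3.14].

### API

Orientations are given as [roll, pitch, yaw] about the fixed x, y, z axes, in that order (R = Rz(yaw) Ry(pitch) Rx(roll)).
In Python, from rig import arm gives the robot as it stands.
- The arm moves only by the tool send_rows, never from a script. Its argument "plan" is one flat list of numbers, 7 for each row, row after row: the closure, from 0 (fully open) to 1 (shut), then the shift along the tool's x, y, z in mm, then the turn, a rotation vector about the tool's x, y, z in rad. A call has 1 to 8 rows; each row shifts and turns the commanded pose from where the row before left it, along the tool's axes as they then stand; what a row does not reach is not made up. A row lasts 1/10 s, in which the tool goes at most 50 mm and 8.59 degrees, less where a joint would pass 70% of its speed; a pose out of reach is approached as far as the arm can. A call with a gripper value outside its range is refused whole. The fingers move at their own pace and stop on an object; "newtons" is the grip in N (left out, the last holds). Time passes only in rows, so rows that do not move let the fingers close. It gives the time, the measured TCP pose, the force, the opening and the grip force at its end, in the units of the state.
- arm.get_state(): the state, without advancing time (a new reading comes with each control period).
- arm.get_image(name): name is "scene" or "top" or "wrist"; returns a dict with "color" (384x512x3 uint8, red, green, blue), "range_z" (384x512 float32, mm along the optical axis (not along the pixel's ray), 0 where there is no reading), "camera_matrix" (3x3 intrinsics, pixels), "T" (4x4, takes a point from camera to world coordinates); the wrist camera has in their place "T_tool_cam" (4x4, takes a point from camera to tool coordinates, whose origin is the TCP and whose axes are the flange's). Camera axes: x right, y up, looking along -z (the intrinsics and any distortion apply to the point x, -y, -z); pixel columns grow to the right and rows downward; lengths in mm; the calibration is good to about 2 mm. A picture is of the moment at which its call begins: read the wrist's pose just before it.
- arm.close_job(): hands the job in; it is judged then, once.
The state is a dict: "time_s": time; "q": joint angles; "joint_vel": joint speeds; "joint_efforts": joint torques, N m; "ee_pos": TCP position; "orientation": TCP orientation; "ft_force": force on the tool from outside, world axes, zero at the start; "moment": the same for the moment, N m; "opening": finger opening in mm; "finger_force": force on a finger pad.
Only numpy, scipy, OpenCV 4.12 (cv2) and the standard library are available. Lean on these libraries where they do the work, as an engineer would, in place of code of your own. Each camera call takes 0.05 s, during which the arm holds its last target. There are 200 camera calls.

### The job

Take the red screwdriver from the wooden block, set its blade in the slot of the raised white screw on the wheel's control box, and drive the screw clockwise until it stops, fully home on its rubber washer. Keep the blade pressed to the bottom of the slot all the while it turns, firmly but without forcing, then stand the screwdriver back in the hole of the block and let go. Leave the mug, the jar and the wooden rib undisturbed.

Things in the scene. Friction and masses are not known exactly. Their poses are not given: they have to be found in the camera images.
- control_box: Grey speed-control box, 170 x 130 x 70 mm, fixed to the bench, level; origin under its centre, x along the 170 mm side, z up. Its dark lid has a ledge at each corner, 62 mm above the bench, with a collar, a rubber washer and a slotted screw on each: three black screws, already tight, and a white one that stands higher. A speed knob stands mid-lid, 82 mm high.
- slot: Bottom of the slot in the white screw: origin at its centre, x along the slot, z up out of it; it turns and sinks with the screw, 1.27 mm per rad (8 mm a turn), so the blade has to follow. The slot is 3 mm wide, 5 mm deep, runs right across the 22 mm head and is open at both ends; the head's top lies 5 mm above this point.
- lid_screw: White shouldered screw; clockwise from above drives it down. Origin under the middle of its head, 2 mm below the slot's bottom. Head 22 mm wide, 7 mm high. It has 1.2 to 2.8 rad to go, to be found by feel: its collar's height varies by 3 mm, so its own height does not tell. It drags with 0.06 N m, stays where it is left, and stops dead when home: 0.15 N m is plenty there, over 0.3 N m spoils the slot.
- washer (a joint): Squeeze, in m, of the soft black rubber washer, 27 mm wide, under the white screw's head: 0 until the head reaches it, growing through the last 1 rad of the turn to about 0.00105 when the screw stops, fully home. The washer is too soft to be felt (under 2 N).
- driver: Broad flat-blade screwdriver, 156 mm long, 0.15 kg, standing blade down in the block. Origin at the middle of the blade's end, z up along shank and handle, x along the blade's 12 mm width (2 mm thick for the last 11 mm). A white bar on the black cap of the handle lies along the blade's width. Shank 8 mm thick; red round handle from 70 to 155 mm up.
- driver_tip (a point): Middle of the blade's end, the screwdriver's lowest point.
- driver_grip (a point): Place to hold the screwdriver, on its axis 120 mm above the blade's end, where the round handle is 29 mm thick (straight from 100 to 143 mm); any yaw will do.
- tool_block: Wooden tool block, 85 x 110 mm, 78 mm high, fixed; origin under its centre, z up.
- block_hole (a point): Mouth of the block's round hole, 17 mm wide, vertical and right through, in the middle of the block's top, 78 mm above the bench. With the screwdriver fully in, the 25 mm shoulder of its handle rests on the top and its blade ends 70 mm below this point. The two small black spots beside it are shallow marks.
- mug: Terracotta mug, 80 mm wide, 85 mm high, origin under its centre. To be left alone.
- glaze_jar: Small blue jar with black lid, 66 mm wide, 85 mm high, origin under its centre. To be left alone.
- wood_rib: Flat wooden throwing rib, 110 x 45 x 8 mm, origin under its centre. To be left alone.
Mind the look-alikes: they are no part of the job. What is shaped like the driver but purple or yellow is not meant.

How it is judged (in metres and radians):
On the way, in this order (a step that is already met when the one before it is completed fails the run):
1. the screwdriver is lifted clear of the block (z of driver_tip in the frame of block_hole above 0.01 m), for 0.1 s.
2. its blade sits on the bottom of the white screw's slot, under a push of over 3 N, before the washer is squeezed (z of driver_tip in the frame of slot below 0.0015 m and horizontal distance between driver_tip and slot below 0.006 m and contact force between driver and slot above 3 N and value of joint washer below 0.0002 m), for 0.1 s.
3. the screw is driven home, its washer squeezed by over 0.9 mm, with the blade still pressed down in its slot (value of joint washer above 0.0009 m and z of driver_tip in the frame of slot below 0.0015 m and horizontal distance between driver_tip and slot below 0.006 m and contact force between driver and slot above 2 N), for 0.1 s.
At the end, for the whole second after the job is handed in: the white screw is home, its rubber washer squeezed by over 0.9 mm, and the screwdriver stands at rest and let go in the block's hole: blade 64 mm or more below the hole's mouth and within 8 mm of its axis, tilted less than 0.12 rad (value of joint washer above 0.0009 m and horizontal distance between driver_tip and block_hole below 0.008 m and z of driver_tip in the frame of block_hole below -0.064 m and angle between driver's own z axis and vertical below 0.12 rad and linear speed of driver below 0.02 m/s); the robot touches nothing.
It fails at once if the screw is turned while the blade is not down on the bottom of its slot (over 1.5 mm above it) (angular speed of lid_screw above 0.2 rad/s and z of driver_tip in the frame of slot above 0.0015 m).
It fails at once if the screwdriver is pressed with over 30 N into the slot, on the screw's head beside the slot, or on the box (contact force between driver and slot above 30 N or contact force between driver and control_box above 30 N or (contact force between driver and lid_screw above 30 N and z of driver_tip in the frame of slot above 0.003 m)).
It fails at once if the screw is forced: over 80 N in all between blade and screw (push, and turning forces on both walls of the slot, added up; about 0.3 N m) (contact force between driver and lid_screw above 80 N).
It fails at once if the fingers touch the white screw (contact force between the fingers and lid_screw above 1 N).
It fails at once if the mug, the jar or the rib is moved by over 20 mm (distance of any of mug, glaze_jar, wood_rib from where it was at the start of the episode above 0.02 m).
It also fails if it takes over 72 s, if anything falls off the work surface, if the arm or the gripper's body presses on something with over 40 N, if the wrist force passes 120 N, or if a joint passes its speed limit or range.

## Working session

There is one attempt and no reset: what is moved stays moved. The work goes in short steps, Python scripts to look and compute and a tool call to move; the robot and the scene stay as the last step left them, time stands still between calls to the robot, and variables do not carry over. Pictures are saved under pics/ and viewed, at most 10 in all, crops included, and the job is handed in when it is done.

Besides the shell and the picture viewer there is one more tool, called after "Emit:" as name(argument=value, ...) on one line, values as JSON. send_rows: Moves the arm, as the interface text tells. Its arguments: {"type":"object","properties":{"plan":{"type":"array","items":{"type":"number"}},"newtons":{"type":"number"}},"required":["plan"]}

```bash
ls; mkdir -p pics
python3 - <<'E'
from rig import arm
import cv2,numpy as np
s=arm.get_state();print({k:np.round(v,3).tolist() for k,v in s.items()})
np.save('st.npy',s['ee_pos'])
ims=[]
for n in ["scene","top","wrist"]:
    i=arm.get_image(n);np.savez(f'{n}0.npz',**i)
    print(n,np.round(i['camera_matrix'],1).tolist(),np.round(i.get('T',i.get('T_tool_cam')),3).tolist(),i.keys())
    cv2.imwrite(f'pics/{n}0.png',i['color'][:,:,::-1]);
E
```

```text
pics
{'time_s': 0.0, 'q': [1.048, 0.334, 0.04, 1.466, -0.013, 1.343, -0.059], 'joint_vel': [-0.001, -0.002, -0.001, -0.001, -0.002, -0.001, -0.0], 'joint_efforts': [0.0, -65.637, 1.335, -40.38, -0.06, 0.045, 0.0], 'ee_pos': [267.104, -592.077, 219.661], 'orientation': [-3.14, 0.0, 0.424], 'ft_force': [0.203, -0.442, 0.634], 'moment': [0.002, 0.023, -0.009], 'finger_force': 0.0, 'opening': 86.75}
scene [[411.4, 0.0, 258.5], [0.0, 411.4, 185.1], [0.0, 0.0, 1.0]] [[-0.252, -0.811, 0.528, 1179.236], [0.968, -0.217, 0.128, 72.651], [0.011, 0.543, 0.839, 1090.144], [0.0, 0.0, 0.0, 1.0]] dict_keys(['color', 'range_z', 'camera_matrix', 'T'])
top [[449.7, 0.0, 256.4], [0.0, 449.7, 192.2], [0.0, 0.0, 1.0]] [[0.026, 0.983, -0.184, 376.165], [-0.999, 0.029, 0.013, -54.063], [0.018, 0.184, 0.983, 1113.94], [0.0, 0.0, 0.0, 1.0]] dict_keys(['color', 'range_z', 'camera_matrix', 'T'])
wrist [[319.0, 0.0, 257.3], [0.0, 319.0, 193.0], [0.0, 0.0, 1.0]] [[-0.0, 0.96, 0.279, 77.611], [1.0, 0.0, -0.001, 1.085], [-0.001, 0.279, -0.96, -165.54], [0.0, 0.0, 0.0, 1.0]] dict_keys(['color', 'range_z', 'camera_matrix', 'T_tool_cam'])
```

View pics/top0.png

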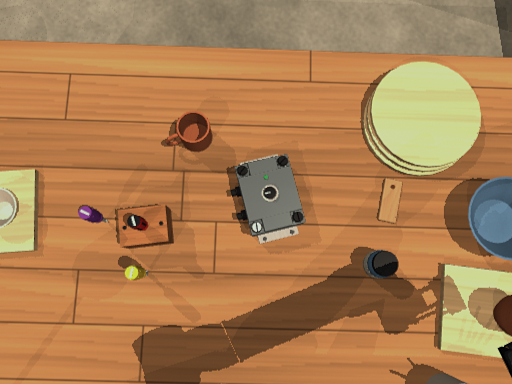

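View pics/scene0.png

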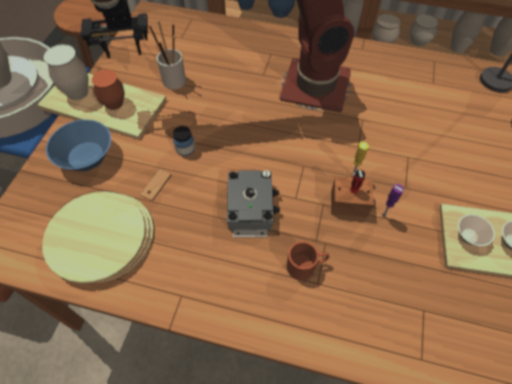

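The top view shows the red driver in the block at about (136,222). The look-alikes are the purple driver at (91,214) and the yellow one at (134,273), both outside the block. The white screw is at (257,228), and the three black ones at (242,170), (283,161) and (297,217). I'll take the red driver in the block and check it in one close crop.

```bash
cat > h.py <<'E'
import numpy as np,cv2
from scipy.spatial.transform import Rotation as R
def ray(K,T,u,v,z):
    d=T[:3,:3]@np.array([(u-K[0,2])/K[0,0],-(v-K[1,2])/K[1,1],-1.]);o=T[:3,3]
    return o+d*(z-o[2])/d[2]
def pt(i,T,u,v):
    K=i['camera_matrix'];r=float(i['range_z'][int(v),int(u)])
    return T[:3,:3]@(r*np.array([(u-K[0,2])/K[0,0],-(v-K[1,2])/K[1,1],-1.]))+T[:3,3]
def toolT(s):
    T=np.eye(4);T[:3,:3]=R.from_euler('xyz',s['orientation']).as_matrix();T[:3,3]=s['ee_pos'];return T
E
python3 - <<'E'
from h import *
i=dict(np.load('top0.npz'));c=i['color'];T=i['T'];K=i['camera_matrix']
hsv=cv2.cvtColor(c,cv2.COLOR_RGB2HSV)
for n,(u,v) in dict(block_corner=(118,207),tl=(120,240),cap=(131,219),screw=(257,228),knob=(269,193),mug=(193,130),jar=(382,264),purple=(91,214),yellow=(134,273),b1=(242,170),b2=(283,161),b3=(297,217)).items():
    print(n,np.round(pt(i,T,u,v)),np.round(ray(K,T,u,v,75)))
a=c[185:290,70:190];b=c[145:250,220:320]
cv2.imwrite('pics/crop1.png',np.hstack([cv2.resize(a,(400,350),interpolation=2),cv2.resize(b,(333,350),interpolation=2)])[:,:,::-1])
E
```

```text
block_corner [537. 275.   0.] [526. 253.  75.]
tl [450. 241.  79.] [450. 242.  75.]
cap [489. 197. 163.] [499. 220.  75.]
screw [487. -72.  68.] [486. -72.  75.]
knob [568. -97.  82.] [570. -98.  75.]
mug [741.  98.   5.] [718.  89.  75.]
jar [ 411. -358.   83.] [ 412. -360.   75.]
purple [498. 285. 154.] [508. 313.  75.]
yellow [376. 185. 152.] [376. 204.  75.]
b1 [624. -32.  71.] [623. -32.  75.]
b2 [ 649. -130.   73.] [ 648. -129.   75.]
b3 [ 515. -164.   72.] [ 515. -164.   75.]
```

View pics/crop1.png

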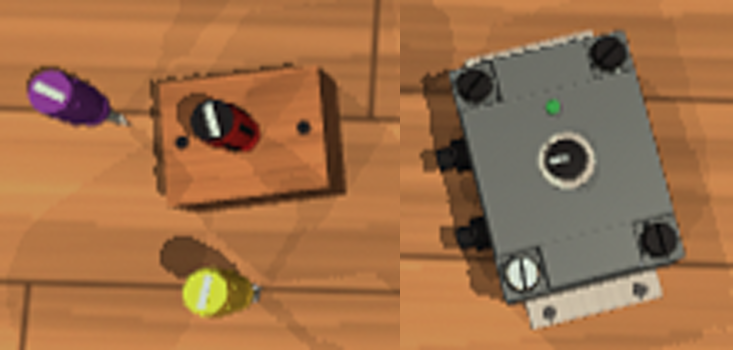

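The crop shows the red driver with its black cap and white bar at (210,122) in the block's hole. The white screw with its slot is at (522,272), at the box's corner. Next I move the wrist camera above the white screw.

```bash
cat >> h.py <<'E'
def go(s,p,yaw=None):
    T=toolT(s);d=T[:3,:3].T@(np.array(p)-T[:3,3])
    w=np.zeros(3)
    if yaw is not None: w=(R.from_matrix(T[:3,:3]).inv()*R.from_euler('xyz',[np.pi,0,yaw])).as_rotvec()
    print('shift',d.round(1),'norm',np.linalg.norm(d).round(),'turn',w.round(3))
E
python3 - <<'E'
from h import *
from rig import arm
s=arm.get_state(); go(s,(486,-72,155))
E
```

```text
shift [ 413.4 -384.1   65.3] norm 568.0 turn [0. 0. 0.]
```

Emit:
send_rows(plan=[0, 29.5, -27.4, 4, 0, 0, 0, 0, 29.5, -27.4, 4, 0, 0, 0, 0, 29.5, -27.4, 4, 0, 0, 0, 0, 29.5, -27.4, 4, 0, 0, 0, 0, 29.5, -27.4, 4, 0, 0, 0, 0, 29.5, -27.4, 4, 0, 0, 0, 0, 29.5, -27.4, 4, 0, 0, 0, 0, 29.5, -27.4, 4, 0, 0, 0])

```text
time_s: 0.95
ee_pos: [392.5, -294.0, 188.3]
orientation: [3.142, 0.0, 0.424]
ft_force: [1.1, 0.6, 0.0]
opening: 87.1
finger_force: 0.0
```

Emit:
send_rows(plan=[0, 29.5, -27.4, 5, 0, 0, 0, 0, 29.5, -27.4, 5, 0, 0, 0, 0, 29.5, -27.4, 5, 0, 0, 0, 0, 29.5, -27.4, 5, 0, 0, 0, 0, 29.5, -27.4, 6, 0, 0, 0, 0, 29.5, -27.4, 6, 0, 0, 0, 0, 0, 0, 0, 0, 0, 0, 0, 0, 0, 0, 0, 0, 0])

```text
time_s: 1.75
ee_pos: [485.9, -72.4, 156.2]
orientation: [-3.141, 0.001, 0.426]
ft_force: [-0.2, -0.5, -0.2]
opening: 87.0
finger_force: 0.0
```

```bash
cat >> h.py <<'E'
def wrist(arm,name):
    s=arm.get_state();i=arm.get_image('wrist');T=toolT(s)@i['T_tool_cam']
    np.savez(name+'.npz',Tw=T,**i);cv2.imwrite(f'pics/{name}.png',i['color'][:,:,::-1])
    print({k:np.round(s[k],3).tolist() for k in('time_s','q','ee_pos','orientation','ft_force','moment','opening','finger_force')})
    return s,i,T
E
python3 - <<'E'
from h import *
from rig import arm
s,i,T=wrist(arm,'w1')
E
```

```text
{'time_s': 1.75, 'q': [0.463, 0.084, -0.423, 1.907, 0.037, 1.159, -1.118], 'ee_pos': [485.871, -72.357, 156.225], 'orientation': [-3.141, 0.001, 0.426], 'ft_force': [-0.192, -0.523, -0.178], 'moment': [-0.025, 0.016, -0.009], 'opening': 86.968, 'finger_force': 0.0}
```

View pics/w1.png

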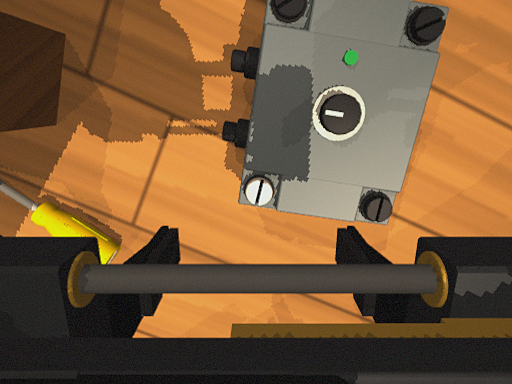

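The white screw's head is at about (259,190), with its slot nearly vertical in the picture. The fingers are at (165,250) and (350,250).

Run:
```python
from h import *
i=dict(np.load('w1.npz'));T=i['Tw'];K=i['camera_matrix'];g=i['color'][165:215,235:285].max(2).astype(int)
r=i['range_z']
m=(g>175).astype(np.uint8)
cs,_=cv2.findContours(m,cv2.RETR_EXTERNAL,cv2.CHAIN_APPROX_NONE)
P=np.vstack([c for c in cs if cv2.contourArea(c)>20]);h=cv2.convexHull(P);(cx,cy),rad=cv2.minEnclosingCircle(h)
print('circle',cx+235,cy+165,rad,cv2.fitEllipse(h))
print('z',[pt(i,T,cx+235+a,cy+165+b).round(1).tolist() for a,b in((-8,0),(8,0))])
yy,xx=np.mgrid[0:50,0:50]
ins=(np.hypot(xx-cx,yy-cy)<rad-3)&(g<130)
q=np.c_[xx[ins],yy[ins]].astype(np.float32);print(len(q))
vx,vy,x0,y0=cv2.fitLine(q,cv2.DIST_HUBER,0,.01,.01).ravel();print('line',vx,vy,x0+235,y0+165)
z=pt(i,T,cx+227,cy+165)[2]
a=ray(K,T,x0+235-12*vx,y0+165-12*vy,z);b=ray(K,T,x0+235+12*vx,y0+165+12*vy,z);print('slot yaw',np.arctan2(*(b-a)[[1,0]]),'len',np.linalg.norm(b-a),'mid',(a+b)/2)
print('centre',ray(K,T,cx+235,cy+165,z), 'rad mm',rad/K[0,0]*r[int(cy+165),int(cx+227)])
for row in g[int(cy)-14:int(cy)+15:2]:print(' '.join('%3d'%v for v in row[int(cx)-14:int(cx)+15]))
```

```text
circle 259.5 193.5 31.945363998413086 ((18.674785614013672, 36.13081359863281), (44.56317901611328, 70.84549713134766), 131.54637145996094)
z [[489.5, -66.9, 75.4], [494.9, -78.6, 75.6]]
840
line 0.96246684 0.27139938 261.72702 179.29018
slot yaw -1.4269565517591516 len 19.129082442742494 mid [503.58304182 -69.53750679  75.37172387]
centre [492.14398137 -72.77944719  75.37172387] rad mm 25.709901975325327
 78  74  65  41  24  33  58 108 129 139 131 135 141 142 139 114  98  95 108 119  92  72  44  23  55  97 111 149 139
 80  64  26  31  79 120 138 161 202 222 229 237 239 246 225 121  23   0  84 176 144 124 111  87  47  48  83 118 123
 48  30  50 121 168 207 229 239 239 235 235 234 237 241 231   9   0  74 181 231 195 225 222 165 104  49  31  62 129
 24  58 149 235 244 239 235 235 233 234 234 235 239 245 149   0   5 121 249 242 236 237 239 240 223 142  54  39  78
 44 118 224 243 236 233 234 233 234 233 233 236 241 226  25  20  71 195 248 236 235 234 233 236 241 237 146  41  52
 78 195 248 236 234 234 234 234 234 234 233 238 243 150  31   8 116 246 240 235 233 235 234 234 236 243 238  88
[... 348 characters left out ...]
  94
143 115 228 244 236 234 232 233 235 239 245 145   0   0 118 249 240 234 234 234 234 234 234 234 238 240 196  80 136
149 121 115 210 244 236 235 234 235 241 228  28   0  76 194 248 236 234 233 235 234 234 234 241 238 186 120 147 152
150 150 149 149 171 231 243 237 239 242 142  20  18 115 245 238 233 232 235 235 237 238 236 196 140 139 142 146 144
135 142 147 147 140 134 161 211 230 224 100  96 129 187 250 238 237 240 242 237 204 191 137 139 142 143 149 144 105
231 231 221 212 216 204 158 162 124 116 135 137 122 167 196 203 193 154 130 136 144 144 146 144 144 149 146 148 109
229 231 231 233 233 236 235 237 238 240 232 230 227 210 218 198 192 200 201 189 151 162 125 134 131 126 126 131 138
```

```bash
cat >> h.py <<'E'
def screw(i,T,u0,v0,z=None,w=18):
    K=i['camera_matrix'];g=i['color'][v0-w:v0+w,u0-w:u0+w].min(2).astype(int)
    m=(g>165).astype(np.uint8);n,l,st,_=cv2.connectedComponentsWithStats(m)
    big=np.isin(l,[k for k in range(1,n) if st[k,4]>60])
    h=cv2.convexHull(np.argwhere(big)[:,::-1].astype(np.int32));mk=np.zeros_like(m);cv2.fillConvexPoly(mk,h,1)
    (cx,cy),ax,_=cv2.fitEllipse(h);q=np.argwhere((cv2.erode(mk,np.ones((3,3)))>0)&(g<120))[:,::-1].astype(np.float32)
    vx,vy,x0,y0=cv2.fitLine(q,cv2.DIST_HUBER,0,.01,.01).ravel();o=np.array([u0-w,v0-w])
    if z is None: z=np.median([pt(i,T,*(c+o))[2] for c in np.argwhere(big)[:,::-1]])
    a=ray(K,T,x0+o[0]-12*vx,y0+o[1]-12*vy,z);b=ray(K,T,x0+o[0]+12*vx,y0+o[1]+12*vy,z)
    print('px',cx+o[0],cy+o[1],'axes',ax,'centre',ray(K,T,cx+o[0],cy+o[1],z).round(1),'slot mid',ray(K,T,x0+o[0],y0+o[1],z).round(1),'yaw',np.arctan2(*(b-a)[[1,0]]),len(q))
E
python3 - <<'E'
from h import *
i=dict(np.load('w1.npz'));screw(i,i['Tw'],259,190)
E
```

```text
px 258.66234016418457 192.4071445465088 axes (24.882654190063477, 25.629148483276367) centre [492.5 -71.9  74.8] slot mid [492.3 -71.9  74.8] yaw 0.19121972649346677 65
```

Run:
```python
from h import *
from rig import arm
s=arm.get_state(); go(s,(491,195,240),2.9)
```

```text
shift [ 115.2 -242.6  -83.7] norm 281.0 turn [-1.000e-03  0.000e+00 -2.476e+00]
```

Emit:
send_rows(plan=[0, 14.4, -30.3, -10.5, 0, 0, 0, 0, 14.4, -30.3, -10.5, 0, 0, 0, 0, 14.4, -30.3, -10.5, 0, 0, 0, 0, 14.4, -30.3, -10.5, 0, 0, 0, 0, 14.4, -30.3, -10.5, 0, 0, 0, 0, 14.4, -30.3, -10.5, 0, 0, 0, 0, 14.4, -30.3, -10.5, 0, 0, 0, 0, 14.4, -30.3, -10.5, 0, 0, 0])

```text
time_s: 2.6
ee_pos: [491.9, 194.6, 241.2]
orientation: [3.141, -0.0, 0.421]
ft_force: [0.6, -0.0, 0.2]
opening: 87.2
finger_force: 0.0
```

Emit:
send_rows(plan=[0, 0, 0, 0, 0, 0, -0.145, 0, 0, 0, 0, 0, 0, -0.145, 0, 0, 0, 0, 0, 0, -0.145, 0, 0, 0, 0, 0, 0, -0.145, 0, 0, 0, 0, 0, 0, -0.145, 0, 0, 0, 0, 0, 0, -0.145, 0, 0, 0, 0, 0, 0, -0.145, 0, 0, 0, 0, 0, 0, -0.145])

```text
time_s: 3.4
ee_pos: [491.9, 193.3, 240.6]
orientation: [3.141, 0.001, 1.587]
ft_force: [-0.4, -0.2, -0.1]
opening: 86.8
finger_force: 0.0
```

Emit:
send_rows(plan=[0, 0, 0, 0, 0, 0, -0.145, 0, 0, 0, 0, 0, 0, -0.145, 0, 0, 0, 0, 0, 0, -0.145, 0, 0, 0, 0, 0, 0, -0.145, 0, 0, 0, 0, 0, 0, -0.145, 0, 0, 0, 0, 0, 0, -0.145, 0, 0, 0, 0, 0, 0, -0.145, 0, 0, 0, 0, 0, 0, -0.145])

```text
time_s: 4.2
ee_pos: [491.9, 193.3, 240.6]
orientation: [-3.141, 0.0, 2.747]
ft_force: [-0.5, -0.1, -0.5]
opening: 86.9
finger_force: 0.0
```

Emit:
send_rows(plan=[0, 0, 0, 0, 0, 0, -0.145, 0, 0, 0, 0, 0, 0, 0, 0, 0, 0, 0, 0, 0, 0])

```text
time_s: 4.5
ee_pos: [491.8, 194.0, 240.6]
orientation: [-3.141, 0.0, 2.882]
ft_force: [0.7, 0.9, -0.3]
opening: 86.8
finger_force: 0.0
```

Run:
```python
from h import *
from rig import arm
s,i,T=wrist(arm,'w2')
```

```text
{'time_s': 4.5, 'q': [0.329, 0.155, -0.863, 1.694, 0.121, 1.348, 0.757], 'ee_pos': [491.755, 194.037, 240.582], 'orientation': [-3.141, 0.0, 2.882], 'ft_force': [0.747, 0.938, -0.269], 'moment': [0.061, -0.143, -0.038], 'opening': 86.758, 'finger_force': 0.0}
```

View pics/w2.png

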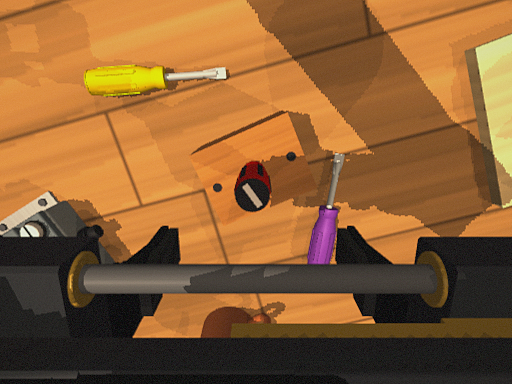

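The red driver's cap is at (253,193) with its bar running from (245,184) to (262,206). Purple is at (320,235), yellow at (130,80), and the mug at (230,322).

Run:
```python
from h import *
i=dict(np.load('w2.npz'));T=i['Tw'];K=i['camera_matrix'];c=i['color'];u0,v0=225,165
cr=c[v0:225,u0:285].astype(int);g=cr.max(2);mn=cr.min(2)
bar=mn>130;q=np.argwhere(bar)[:,::-1].astype(np.float32);print(len(q))
vx,vy,x0,y0=cv2.fitLine(q,cv2.DIST_HUBER,0,.01,.01).ravel();x0+=u0;y0+=v0
r=i['range_z'];z=163.
print('range z',pt(i,T,x0,y0).round(1))
a=ray(K,T,x0-9*vx,y0-9*vy,z);b=ray(K,T,x0+9*vx,y0+9*vy,z);print('bar',x0,y0,((a+b)/2).round(1),'yaw',np.arctan2(*(b-a)[[1,0]]),[len(q)])
m=np.zeros((384,512),np.uint8);m[165:225,225:285]=((g<75)|bar)
k=cv2.morphologyEx(m,cv2.MORPH_OPEN,np.ones((5,5)));n,l,st,ce=cv2.connectedComponentsWithStats(k);print(st,ce)
j=l==l[int(y0),int(x0)];h=cv2.convexHull(np.argwhere(j)[:,::-1].astype(np.int32));e=cv2.fitEllipse(h);print(e,ray(K,T,*e[0],z).round(1))
for w in((491,194,164),(491,194,78)):
    pass
# block top from points with z 73..83
vv,uu=np.mgrid[100:235:2,150:330:2];Q=np.array([pt(i,T,a,b) for a,b in zip(uu.ravel(),vv.ravel())]);Q=Q[abs(Q[:,2]-78)<5];print(cv2.minAreaRect(Q[:,:2].astype(np.float32)),Q[:,2].mean())
# marks
for (u,v) in((217,187),(291,157)):
    w=c[v-6:v+7,u-6:u+7].max(2)<90;p=np.argwhere(w).mean(0);print('mark',ray(K,T,u-6+p[1],v-6+p[0],78).round(1),w.sum())
```

```text
75
range z [487.8 190.4 165.1]
bar 251.82954 195.32532 [488.4 190.2 163. ] yaw 0.3500314558687497 [75]
[[     0      0    512    384 195945]
 [   258    166      5      8     40]
 [   248    179     21     24    325]
 [   235    187     21     24    298]] [[255.51047998 191.49570543]
 [260.         169.5       ]
 [259.4        189.26769231]
 [243.75167785 199.7114094 ]]Traceback (most recent call last):
  File "<stdin>", line 11, in <module>
cv2.error: OpenCV(4.12.0) /io/opencv/modules/imgproc/src/shapedescr.cpp:361: error: (-201:Incorrect size of input array) There should be at least 5 points to fit the ellipse in function 'fitEllipseNoDirect'
```

Run:
```python
from h import *
from rig import arm
s=arm.get_state(); go(s,(488.4,190.2,134),2.882)
i=dict(np.load('w2.npz'));T=i['Tw'];K=i['camera_matrix'];c=i['color'];P=[]
for (u,v) in((217,187),(291,157)):
    w=c[v-6:v+7,u-6:u+7].max(2)<90;p=np.argwhere(w).mean(0);P+=[ray(K,T,u-6+p[1],v-6+p[0],78)];print('mark',P[-1].round(1),w.sum())
print('mid of marks',np.mean(P,0).round(1))
```

```text
shift [  2.1  -4.9 106.6] norm 107.0 turn [-0.     0.     0.001]
mark [494.3 148.6  78. ] 53
mark [481.9 232.   78. ] 70
mid of marks [488.1 190.3  78. ]
```

Emit:
send_rows(plan=[0, 2.1, -4.9, 20, 0, 0, 0, 0, 0, 0, 25, 0, 0, 0, 0, 0, 0, 25, 0, 0, 0, 0, 0, 0, 20, 0, 0, 0, 0, 0, 0, 16.6, 0, 0, 0, 0, 0, 0, 0, 0, 0, 0, 0.7, 0, 0, 0, 0, 0, 0, 0.7, 0, 0, 0, 0, 0, 0], newtons=25)

```text
time_s: 5.35
ee_pos: [488.7, 191.4, 135.1]
orientation: [3.141, 0.001, 2.888]
ft_force: [-0.4, -0.5, -0.2]
opening: 78.1
finger_force: 0.0
```

Emit:
send_rows(plan=[0.7, 0, 0, 0, 0, 0, 0, 0.7, 0, 0, 0, 0, 0, 0, 0.7, 0, 0, 0, 0, 0, 0, 0.7, 0, 0, 0, 0, 0, 0, 0.7, 0, 0, 0, 0, 0, 0])

```text
time_s: 5.85
ee_pos: [488.1, 191.1, 134.1]
orientation: [3.142, 0.0, 2.889]
ft_force: [0.3, -0.2, 0.1]
opening: 39.1
finger_force: 0.0
```

Emit:
send_rows(plan=[1, 0, 0, 0, 0, 0, 0, 1, 0, 0, 0, 0, 0, 0, 1, 0, 0, 0, 0, 0, 0, 1, 0, 0, 0, 0, 0, 0])

```text
time_s: 6.25
ee_pos: [488.1, 191.1, 133.9]
orientation: [-3.142, -0.0, 2.889]
ft_force: [0.3, 0.5, 0.5]
opening: 28.3
finger_force: 25.0
```

Emit:
send_rows(plan=[1, 0, 0, -10, 0, 0, 0, 1, 0, 0, -20, 0, 0, 0, 1, 0, 0, -20, 0, 0, 0, 1, 0, 0, -20, 0, 0, 0, 1, 0, 0, -20, 0, 0, 0, 1, 0, 0, -20, 0, 0, 0, 1, 0, 0, -10, 0, 0, 0, 1, 0, 0, 0, 0, 0, 0])

```text
time_s: 7.05
ee_pos: [488.6, 191.5, 255.4]
orientation: [3.141, 0.002, 2.889]
ft_force: [0.1, 0.0, -1.5]
opening: 28.6
finger_force: 25.0
```

Run:
```python
from h import *
from rig import arm
s,i,T=wrist(arm,'w3')
# target so tip (126 below TCP) is 20 mm above screw top, yaw aligned
go(s,(492.4,-71.9,75+126+25),2.885+0.191-0.35)
```

```text
{'time_s': 7.05, 'q': [0.343, 0.134, -0.866, 1.682, 0.104, 1.372, 0.779], 'ee_pos': [488.634, 191.513, 255.367], 'orientation': [3.141, 0.002, 2.889], 'ft_force': [0.079, 0.027, -1.472], 'moment': [0.106, -0.18, -0.002], 'opening': 28.63, 'finger_force': 24.995}
shift [ -69.5 -254.1   29.2] norm 265.0 turn [0.001 0.002 0.163]
```

View pics/w3.png

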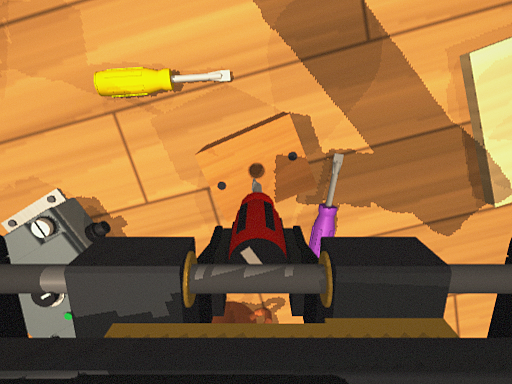

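The driver is in the grip and out of the block. Its blade shows at (257,183), just in front of the hole at (257,171). Next I carry it over the screw.

Emit:
send_rows(plan=[1, -8.7, -31.8, 0, 0, 0, 0, 1, -8.7, -31.8, 0, 0, 0, 0, 1, -8.7, -31.8, 0, 0, 0, 0, 1, -8.7, -31.8, 0, 0, 0, 0, 1, -8.7, -31.8, 0, 0, 0, 0, 1, -8.7, -31.8, 0, 0, 0, 0, 1, -8.7, -31.8, 0, 0, 0, 0, 1, -8.7, -31.8, 0, 0, 0, 0])

```text
time_s: 7.9
ee_pos: [491.0, -73.9, 252.7]
orientation: [-3.142, -0.002, 2.889]
ft_force: [1.0, -0.1, -2.4]
opening: 28.2
finger_force: 25.0
```

Emit:
send_rows(plan=[1, 0, 0, 10, 0, 0, 0.081, 1, 0, 0, 15, 0, 0, 0.081, 1, 0, 0, 0, 0, 0, 0, 1, 0, 0, 0, 0, 0, 0])

```text
time_s: 8.3
ee_pos: [491.3, -72.4, 228.4]
orientation: [-3.141, -0.002, 2.73]
ft_force: [0.4, -0.6, -1.4]
opening: 28.5
finger_force: 25.0
```

Run:
```python
from h import *
from rig import arm
s,i,T=wrist(arm,'w4')
t=arm.get_image('top');np.savez('top4.npz',**t);sc=arm.get_image('scene');np.savez('scene4.npz',**sc)
a=cv2.resize(i['color'][130:250,200:320],(400,400),interpolation=2)
b=cv2.resize(sc['color'][150:210,235:295],(400,400),interpolation=2)
cv2.imwrite('pics/w4c.png',np.hstack([a,b])[:,:,::-1])
```

```text
{'time_s': 8.3, 'q': [0.669, 0.055, -0.628, 1.788, 0.033, 1.31, 1.192], 'ee_pos': [491.332, -72.377, 228.359], 'orientation': [-3.141, -0.002, 2.73], 'ft_force': [0.434, -0.592, -1.385], 'moment': [0.053, -0.137, -0.024], 'opening': 28.525, 'finger_force': 24.995}
```

View pics/w4c.png

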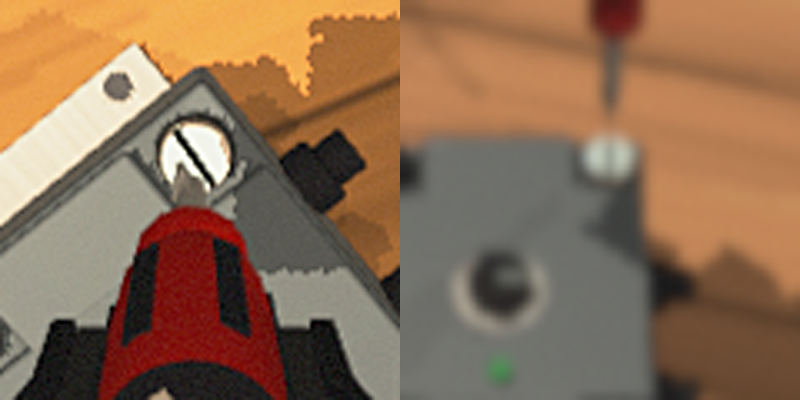

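The wrist crop shows the white head at crop (195,150), its slot running from (178,130) to (212,178), and the blade's end at (187,168). I'll go lower and measure blade against slot in one view.

Emit:
send_rows(plan=[1, 0, 0, 9, 0, 0, 0, 1, 0, 0, 9, 0, 0, 0, 1, 0, 0, 0, 0, 0, 0, 1, 0, 0, 0, 0, 0, 0])

```text
time_s: 8.85
ee_pos: [491.6, -72.6, 210.6]
orientation: [-3.142, -0.001, 2.727]
ft_force: [-0.3, -0.1, -1.4]
opening: 28.5
finger_force: 25.0
```

Run:
```python
from h import *
from rig import arm
s,i,T=wrist(arm,'w5')
K=i['camera_matrix']
def proj(p):
    q=np.linalg.inv(T)@np.append(p,1);return K[0,2]-K[0,0]*q[0]/q[2],K[1,2]+K[1,1]*q[1]/q[2]
tz=s['ee_pos'][2]-125.9
print('pred tip px',proj(np.r_[s['ee_pos'][:2],tz]),'pred screw px',proj(np.r_[492.4,-71.9,74.8]),'tip z',tz)
cv2.imwrite('pics/w5c.png',cv2.resize(i['color'][150:210,230:290],(600,600),interpolation=cv2.INTER_NEAREST)[:,:,::-1])
```

```text
{'time_s': 8.85, 'q': [0.667, 0.068, -0.629, 1.814, 0.041, 1.274, 1.183], 'ee_pos': [491.58, -72.562, 210.567], 'orientation': [-3.142, -0.001, 2.727], 'ft_force': [-0.348, -0.118, -1.419], 'moment': [0.053, -0.183, 0.017], 'opening': 28.528, 'finger_force': 24.995}
pred tip px (np.float64(257.32633021778906), np.float64(183.10605760955656)) pred screw px (np.float64(258.29450484142166), np.float64(181.07139072740978)) tip z 84.6674854119837
```

View pics/w5c.png

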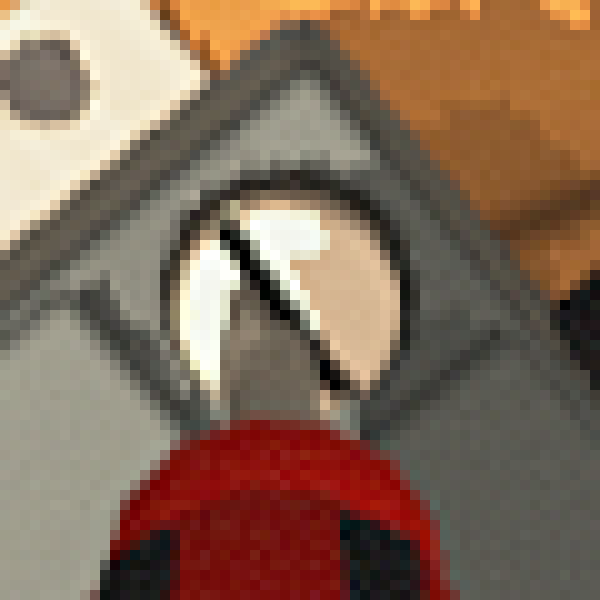

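The crop shows the slot from (225,225) to (345,385) and the head's middle at about (287,303). The blade's end is at about (280,340), parallel to the slot and just in front of it. A sub-pixel fit of both follows.

Run:
```python
from h import *
i=dict(np.load('w5.npz'));T=i['Tw'];K=i['camera_matrix'];c=i['color'].astype(int)
sub=c[168:193,246:272];mx=sub.max(2);mn=sub.min(2)
dark=(mx<50);dark[:4]=False
q=np.argwhere(dark[:, :])[:,::-1];q=q[(q[:,0]>5)&(q[:,0]<20)]
for r in mx:print(' '.join('%3d'%v for v in r))
print(q.T.tolist())
```

```text
92 120 137 145 126 126 102  54  32  41  30  49  51  62  40  32  41  45  60  74  80  90  92  91  80  68
123 142 158 175  74  68  49  45  85 100 124 118 114 105 103 100  85  51  32  31  50  79  93  93  90  70
142 148 134 135  53  46 115 183 140 167 208 221 221 187 173 152 130 107  82  38  25  52  77  87  96  89
147 129  91  38  50  98 133 182 233 246 246 247 247 243 242 234 182 165 132 104  58  27  51  81  88  95
150 116  57  50 103 137  72  93 240 255 252 248 248 249 252 252 208 204 190 157 125  61  39  61  82  94
136 116  36  84 170 171   0  39 156 250 253 245 245 245 246 251 235 217 216 210 184 112  47  44  75  87
124  88  53 151 253 247  90   0  27 176 255 249 245 247 249 251 231 212 216 223 221 167  59  25  61  90
112  46 105 230 255 255 237  54   0 115 255 255 247 230 233 230 210 213 216 217 225 215 126  34  50 101
 79  63 181 255 252 252 255 193   0  34 147 250 254 208 208 211 212 211 211 216 221 228 191  59  42  87
 46  75 204 255 247 247 255 255  71   0  44 163 255 238 210 213 214 213 216 211 215 222 214 135  27  65
 52 106 240 253 245 246 247 233  95  36   0  73 228 255 213 2
[... 985 characters left out ...]
2 153  98 196 230 122 106  97 103 108 103 107 108 114 110  78   0  35 116 189  96  54  78  81  74
 61  84 118  75 124 190 126  87 100 100 103 106 105 110 107 136 188  93  94  70 110  58  68  78  72  61
 75  60  68  78  96 155 129  81  99 102 101 103 103 109 106 137 213 162 134 111  67  73  72  66  58  61
109  72  59  75  91 130 128  91 102 113 113 106 110 109 109 119 167 162 138 103  65  69  66  58  65  75
135 103  73  72  84  94 127 109 119 121 118 118 116 116 113 116 126 128 133 109  59  57  57  67  74  82
[[6, 7, 7, 8, 8, 8, 9, 9, 10, 9, 10, 10, 11, 11, 12, 11, 12, 13, 13, 15, 16, 16, 17, 17, 18], [5, 5, 6, 6, 7, 8, 8, 9, 9, 10, 10, 11, 11, 12, 12, 13, 13, 13, 14, 16, 18, 19, 19, 20, 20]]
```

Run:
```python
from h import *
from rig import arm
i=dict(np.load('w5.npz'));T=i['Tw'];K=i['camera_matrix']
a=ray(K,T,252.7,174,74.8);b=ray(K,T,262.45,187.5,74.8);h=ray(K,T,258.7,180.3,74.8);d=(b-a)/np.linalg.norm(b-a);n=np.array([-d[1],d[0],0])
s=arm.get_state();Rt=toolT(s)[:3,:3]
e=[ray(K,T,246+7.2,168+10.5,84.67),ray(K,T,246+15.7,168+20.3,84.67)]
f=lambda p:np.arctan(p[1]/p[0]); print('slot yaw',f(d),'blade yaw',f(e[1]-e[0]),'bladelen',np.linalg.norm(e[1]-e[0]))
for nm,t in(('meas',ray(K,T,257.3,183.8,84.67)),('pred',np.r_[s['ee_pos'][:2],84.67])):
    print(nm,t.round(2),'perp',(h-t)@n,(a-t)@n,'along',(h-t)@d)
print('head',h.round(1),'n in tool',(Rt.T@n).round(3),'d in tool',(Rt.T@d).round(3))
```

```text
slot yaw 0.19730216251470364 blade yaw 0.28442967485794846 bladelen 12.461724568116255
meas [492.19 -72.86  84.67] perp 1.662218636292855 0.5078710680064549 along -0.01024565857697399
pred [491.81 -72.55  84.67] perp 1.2870717597233137 0.1327241914369136 along 0.2978478837303557
head [491.9 -71.2  74.8] n in tool [0.574 0.819 0.   ] d in tool [-0.819  0.574 -0.   ]
```

Emit:
send_rows(plan=[1, 0.25, 0.35, 3, 0, 0, 0.02, 1, 0, 0, 3, 0, 0, 0, 1, 0, 0, 2.5, 0, 0, 0, 1, 0, 0, 0, 0, 0, 0, 1, 0, 0, 1, 0, 0, 0, 1, 0, 0, 0, 0, 0, 0])

```text
time_s: 9.5
ee_pos: [491.7, -72.2, 201.4]
orientation: [3.142, -0.0, 2.707]
ft_force: [0.3, 1.1, -2.6]
opening: 28.2
finger_force: 25.0
```

Emit:
send_rows(plan=[1, 0, 0, 0.6, 0, 0, 0, 1, 0, 0, 0.6, 0, 0, 0, 1, 0, 0, 0, 0, 0, 0])

```text
time_s: 9.8
ee_pos: [491.7, -72.2, 200.2]
orientation: [-3.142, -0.0, 2.707]
ft_force: [-0.4, -0.7, -1.2]
opening: 28.5
finger_force: 25.0
```

Emit:
send_rows(plan=[1, 0, 0, 0.6, 0, 0, 0, 1, 0, 0, 0.6, 0, 0, 0, 1, 0, 0, 0, 0, 0, 0])

```text
time_s: 10.1
ee_pos: [491.7, -72.2, 199.0]
orientation: [-3.142, -0.0, 2.707]
ft_force: [-1.6, -0.1, -1.8]
opening: 28.2
finger_force: 25.0
```

Emit:
send_rows(plan=[1, 0, 0, 0.5, 0, 0, 0, 1, 0, 0, 0.5, 0, 0, 0, 1, 0, 0, 0, 0, 0, 0])

```text
time_s: 10.4
ee_pos: [491.7, -72.2, 198.0]
orientation: [-3.142, -0.0, 2.707]
ft_force: [-0.0, -0.1, -1.9]
opening: 28.6
finger_force: 25.0
```

Emit:
send_rows(plan=[1, 0, 0, 0.5, 0, 0, 0, 1, 0, 0, 0.5, 0, 0, 0, 1, 0, 0, 0, 0, 0, 0])

```text
time_s: 10.7
ee_pos: [491.7, -72.2, 197.0]
orientation: [-3.142, -0.0, 2.707]
ft_force: [-0.1, 0.3, -1.4]
opening: 28.3
finger_force: 25.0
```

Emit:
send_rows(plan=[1, 0, 0, 0.5, 0, 0, 0, 1, 0, 0, 0, 0, 0, 0])

```text
time_s: 10.9
ee_pos: [491.7, -72.2, 196.5]
orientation: [3.142, -0.0, 2.707]
ft_force: [-0.8, -0.6, -1.2]
opening: 28.4
finger_force: 25.0
```

Emit:
send_rows(plan=[1, 0, 0, 0.4, 0, 0, 0, 1, 0, 0, 0, 0, 0, 0])

```text
time_s: 11.1
ee_pos: [491.7, -72.2, 196.1]
orientation: [3.142, -0.0, 2.707]
ft_force: [0.5, -0.1, -1.8]
opening: 28.3
finger_force: 25.0
```

Emit:
send_rows(plan=[1, 0, 0, 0.4, 0, 0, 0, 1, 0, 0, 0, 0, 0, 0])

```text
time_s: 11.3
ee_pos: [491.7, -72.1, 195.7]
orientation: [3.142, -0.0, 2.707]
ft_force: [0.3, -0.3, -2.0]
opening: 28.1
finger_force: 25.0
```

Emit:
send_rows(plan=[1, 0, 0, 0.4, 0, 0, 0, 1, 0, 0, 0, 0, 0, 0])

```text
time_s: 11.5
ee_pos: [491.7, -72.2, 195.3]
orientation: [3.142, -0.0, 2.707]
ft_force: [0.5, 0.3, -1.6]
opening: 28.4
finger_force: 25.0
```

Emit:
send_rows(plan=[1, 0, 0, 0.3, 0, 0, 0, 1, 0, 0, 0, 0, 0, 0])

```text
time_s: 11.7
ee_pos: [491.7, -72.2, 195.0]
orientation: [3.142, -0.0, 2.707]
ft_force: [-0.4, 0.2, -1.0]
opening: 28.5
finger_force: 25.0
```

Emit:
send_rows(plan=[1, 0, 0, 0.3, 0, 0, 0, 1, 0, 0, 0, 0, 0, 0])

```text
time_s: 11.9
ee_pos: [491.7, -72.2, 194.7]
orientation: [3.142, -0.0, 2.707]
ft_force: [-0.4, -0.2, -1.5]
opening: 28.4
finger_force: 25.0
```

Emit:
send_rows(plan=[1, 0, 0, 0.3, 0, 0, 0, 1, 0, 0, 0, 0, 0, 0])

```text
time_s: 12.1
ee_pos: [491.8, -72.1, 194.5]
orientation: [3.142, -0.0, 2.707]
ft_force: [-0.9, 0.4, -1.6]
opening: 28.4
finger_force: 25.0
```

Run:
```python
from h import *
from rig import arm
s,i,T=wrist(arm,'w6')
cv2.imwrite('pics/w6c.png',cv2.resize(i['color'][150:210,230:290],(600,600),interpolation=cv2.INTER_NEAREST)[:,:,::-1])
```

```text
{'time_s': 12.1, 'q': [0.663, 0.08, -0.63, 1.837, 0.05, 1.24, 1.154], 'ee_pos': [491.754, -72.132, 194.453], 'orientation': [3.142, -0.0, 2.707], 'ft_force': [-0.907, 0.396, -1.581], 'moment': [0.094, -0.141, 0.036], 'opening': 28.42, 'finger_force': 24.995}
```

View pics/w6c.png

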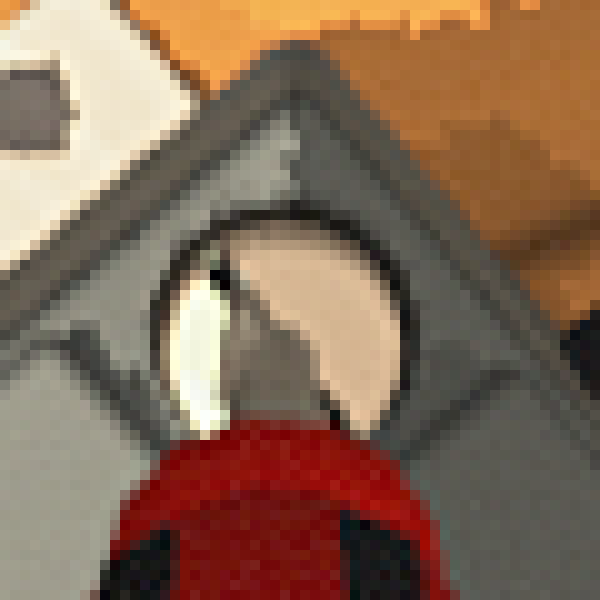

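The blade lies in line in the slot, and the slot's dark ends show on both sides at (218,275) and (335,410). I'll keep lowering in small steps until it bottoms.

Emit:
send_rows(plan=[1, 0, 0, 0.3, 0, 0, 0, 1, 0, 0, 0, 0, 0, 0])

```text
time_s: 12.35
ee_pos: [491.9, -72.2, 194.4]
orientation: [3.142, 0.0, 2.707]
ft_force: [0.5, 0.3, -0.6]
opening: 28.0
finger_force: 25.0
```

Emit:
send_rows(plan=[1, 0, 0, 0.3, 0, 0, 0, 1, 0, 0, 0, 0, 0, 0])

```text
time_s: 12.55
ee_pos: [492.0, -72.2, 194.2]
orientation: [3.141, 0.001, 2.707]
ft_force: [-0.4, -0.1, 2.0]
opening: 28.6
finger_force: 25.0
```

Emit:
send_rows(plan=[1, 0, 0, 0.3, 0, 0, 0, 1, 0, 0, 0, 0, 0, 0])

```text
time_s: 12.75
ee_pos: [492.2, -72.3, 194.2]
orientation: [3.141, 0.001, 2.707]
ft_force: [-0.3, -0.3, 5.7]
opening: 28.5
finger_force: 25.0
```

Emit:
send_rows(plan=[1, 0, 0, 0.3, 0, 0, 0, 1, 0, 0, 0, 0, 0, 0])

```text
time_s: 12.95
ee_pos: [492.3, -72.3, 194.1]
orientation: [3.141, 0.002, 2.707]
ft_force: [-0.7, -0.4, 6.7]
opening: 28.6
finger_force: 25.0
```

Emit:
send_rows(plan=[1, 0, 0, 0.15, 0, 0, 0.08, 1, 0, 0, 0.1, 0, 0, 0.08, 1, 0, 0, 0.1, 0, 0, 0.08, 1, 0, 0, 0.1, 0, 0, 0.08, 1, 0, 0, 0, 0, 0, 0])

```text
time_s: 13.45
ee_pos: [492.4, -72.3, 193.8]
orientation: [3.141, 0.002, 2.384]
ft_force: [-0.5, 0.8, 8.2]
opening: 28.1
finger_force: 25.0
```

```bash
cat > st.py <<'E'
from h import *
from rig import arm
s=arm.get_state();print({k:np.round(s[k],3).tolist() for k in('time_s','q','ee_pos','orientation','ft_force','moment','finger_force')})
E
python3 st.py
```

```text
{'time_s': 13.45, 'q': [0.648, 0.079, -0.615, 1.839, 0.049, 1.237, 0.832], 'ee_pos': [492.358, -72.333, 193.771], 'orientation': [3.141, 0.002, 2.384], 'ft_force': [-0.525, 0.806, 8.21], 'moment': [-0.105, 0.239, 0.02], 'finger_force': 25.019}
```

Emit:
send_rows(plan=[1, 0, 0, 0.13, 0, 0, 0.1, 1, 0, 0, 0.13, 0, 0, 0.1, 1, 0, 0, 0.13, 0, 0, 0.1, 1, 0, 0, 0.13, 0, 0, 0.1, 1, 0, 0, 0, 0, 0, 0])

```text
time_s: 13.95
ee_pos: [492.1, -72.4, 193.2]
orientation: [3.141, 0.001, 1.983]
ft_force: [-1.3, -0.2, 9.3]
opening: 28.5
finger_force: 25.1
```

```bash
python3 st.py
```

```text
{'time_s': 13.95, 'q': [0.631, 0.078, -0.596, 1.84, 0.047, 1.236, 0.433], 'ee_pos': [492.112, -72.351, 193.242], 'orientation': [3.141, 0.001, 1.983], 'ft_force': [-1.267, -0.157, 9.318], 'moment': [-0.153, 0.638, 0.03], 'finger_force': 25.065}
```

Emit:
send_rows(plan=[1, 0, 0, 0.13, 0, 0, 0.1, 1, 0, 0, 0.13, 0, 0, 0.1, 1, 0, 0, 0.13, 0, 0, 0.1, 1, 0, 0, 0.13, 0, 0, 0.1, 1, 0, 0, 0, 0, 0, 0], newtons=18)

```text
time_s: 14.45
ee_pos: [492.0, -72.2, 192.7]
orientation: [3.141, 0.0, 1.583]
ft_force: [-2.2, 0.2, 10.1]
opening: 28.2
finger_force: 18.1
```

```bash
python3 st.py
```

```text
{'time_s': 14.45, 'q': [0.613, 0.077, -0.579, 1.842, 0.045, 1.235, 0.034], 'ee_pos': [491.971, -72.182, 192.718], 'orientation': [3.141, 0.0, 1.583], 'ft_force': [-2.21, 0.226, 10.09], 'moment': [-0.014, 0.892, 0.075], 'finger_force': 18.117}
```

Emit:
send_rows(plan=[1, 0, -0.2, 0.0, 0, 0, 0.04, 1, 0, 0, 0.0, 0, 0, 0.04, 1, 0, 0, 0, 0, 0, 0.04, 1, 0, 0, 0, 0, 0, 0], newtons=10)

```text
time_s: 14.85
ee_pos: [492.0, -72.2, 192.5]
orientation: [3.14, 0.0, 1.465]
ft_force: [-0.3, -0.2, 7.3]
opening: 28.6
finger_force: 10.0
```

```bash
python3 st.py
```

```text
{'time_s': 14.85, 'q': [0.609, 0.076, -0.573, 1.842, 0.044, 1.234, -0.083], 'ee_pos': [491.991, -72.161, 192.497], 'orientation': [3.14, 0.0, 1.465], 'ft_force': [-0.345, -0.224, 7.276], 'moment': [-0.022, 0.262, 0.068], 'finger_force': 10.021}
```

Emit:
send_rows(plan=[1, 0, 0, 0.03, 0, 0, 0.04, 1, 0, 0, 0.04, 0, 0, 0.04, 1, 0, 0, 0.04, 0, 0, 0.04, 1, 0, 0, 0.04, 0, 0, 0.04, 1, 0, 0, 0, 0, 0, 0])

```text
time_s: 15.35
ee_pos: [491.9, -72.1, 192.4]
orientation: [3.141, -0.0, 1.306]
ft_force: [-0.2, 0.7, 7.4]
opening: 28.7
finger_force: 10.0
```

```bash
python3 st.py
```

```text
{'time_s': 15.35, 'q': [0.602, 0.075, -0.566, 1.843, 0.043, 1.234, -0.242], 'ee_pos': [491.948, -72.137, 192.376], 'orientation': [3.141, -0.0, 1.306], 'ft_force': [-0.239, 0.701, 7.434], 'moment': [0.017, 0.326, 0.093], 'finger_force': 10.037}
```

Emit:
send_rows(plan=[1, 0, 0, 0.05, 0, 0, 0.04, 1, 0, 0, 0.05, 0, 0, 0.04, 1, 0, 0, 0.05, 0, 0, 0.04, 1, 0, 0, 0.05, 0, 0, 0.04, 1, 0, 0, 0, 0, 0, 0])

```text
time_s: 15.85
ee_pos: [492.1, -72.1, 192.2]
orientation: [3.14, -0.0, 1.146]
ft_force: [-0.5, -0.4, 6.6]
opening: 28.8
finger_force: 10.0
```

```bash
python3 st.py
```

```text
{'time_s': 15.85, 'q': [0.596, 0.075, -0.56, 1.844, 0.042, 1.233, -0.402], 'ee_pos': [492.075, -72.131, 192.164], 'orientation': [3.14, -0.0, 1.146], 'ft_force': [-0.47, -0.406, 6.561], 'moment': [-0.038, 0.104, 0.161], 'finger_force': 9.972}
```

```bash
cat > bar.py <<'E'
from h import *
def bar(i,n):
    c=i['color'][235:280,225:290].astype(int);m=((c.min(2)>110)&(c.max(2)-c.min(2)<75)).astype(np.uint8)
    k,l,st,ce=cv2.connectedComponentsWithStats(m);b=1+st[1:,4].argmax()
    q=np.argwhere(l==b)[:,::-1].astype(np.float32);vx,vy,x,y=cv2.fitLine(q,cv2.DIST_HUBER,0,.01,.01).ravel()
    print(n,'bar angle',np.arctan2(vy,vx).round(3),'at',x+225,y+235,len(q))
for n in('w3','w4','w5','w6'):bar(dict(np.load(n+'.npz')),n)
from rig import arm
for k in range(4):
    s=arm.get_state();i=arm.get_image('wrist');bar(i,k);print(s['time_s'],s['moment'].round(3),s['ft_force'].round(2)) if hasattr(s['moment'],'round') else print(s['time_s'],np.round(s['moment'],3),np.round(s['ft_force'],2))
np.savez('w7.npz',Tw=toolT(s)@i['T_tool_cam'],**i)
E
python3 bar.py
```

```text
w3 bar angle 0.62 at 250.2822 256.35376 166
w4 bar angle 0.617 at 250.34785 256.30115 164
w5 bar angle 0.633 at 250.29475 256.30215 168
w6 bar angle 0.616 at 250.21272 256.25208 164
0 bar angle 0.412 at 249.25409 259.10013 153
15.85 [-0.038  0.104  0.161] [-0.47 -0.41  6.56]
1 bar angle 0.428 at 249.26279 259.01022 153
15.9 [-0.043  0.178  0.191] [ 0.4  -0.75  6.2 ]
2 bar angle 0.412 at 249.11494 259.10672 153
15.95 [-0.039  0.183  0.145] [-1.   -0.18  6.58]
3 bar angle 0.426 at 249.3275 259.06003 152
16.0 [-0.056  0.205  0.162] [-0.53  0.2   6.14]
```

Emit:
send_rows(plan=[1, 0, 0, 0.05, 0, 0, 0.04, 1, 0, 0, 0.05, 0, 0, 0.04, 1, 0, 0, 0.05, 0, 0, 0.04, 1, 0, 0, 0, 0, 0, 0, 1, 0, 0, 0, 0, 0, 0])

```text
time_s: 16.55
ee_pos: [492.0, -72.1, 191.9]
orientation: [3.141, -0.0, 1.027]
ft_force: [-1.1, -0.6, 6.0]
opening: 28.6
finger_force: 10.0
```

```bash
python3 st.py;python3 bar.py|tail -4
```

```text
{'time_s': 16.55, 'q': [0.591, 0.075, -0.555, 1.844, 0.042, 1.233, -0.52], 'ee_pos': [491.979, -72.091, 191.922], 'orientation': [3.141, -0.0, 1.027], 'ft_force': [-1.131, -0.613, 5.973], 'moment': [-0.008, 0.192, 0.137], 'finger_force': 9.981}
2 bar angle 0.257 at 247.43423 260.38684 132
16.65 [0.022 0.225 0.162] [-1.14  0.12  6.5 ]
3 bar angle 0.244 at 247.33249 260.3238 129
16.7 [-0.046  0.209  0.233] [-0.81  0.09  6.98]
```

Emit:
send_rows(plan=[1, 0, 0, 0, 0, 0, 0, 1, 0, 0, 0.05, 0, 0, 0.03, 1, 0, 0, 0.05, 0, 0, 0.03, 1, 0, 0, 0, 0, 0, 0, 1, 0, 0, 0, 0, 0, 0], newtons=12)

```text
time_s: 17.25
ee_pos: [492.0, -72.0, 191.9]
orientation: [3.141, -0.0, 0.967]
ft_force: [-0.5, -0.4, 6.3]
opening: 28.4
finger_force: 12.0
```

```bash
python3 st.py;python3 bar.py|tail -4
```

```text
{'time_s': 17.25, 'q': [0.588, 0.075, -0.552, 1.844, 0.042, 1.233, -0.58], 'ee_pos': [492.01, -72.05, 191.871], 'orientation': [3.141, -0.0, 0.967], 'ft_force': [-0.501, -0.411, 6.273], 'moment': [0.023, 0.258, 0.262], 'finger_force': 11.986}
2 bar angle 0.248 at 246.88548 260.45062 123
17.35 [0.075 0.21  0.271] [-1.51  1.15  6.48]
3 bar angle 0.243 at 246.88264 260.25784 121
17.4 [0.079 0.252 0.21 ] [-1.3  -0.45  7.03]
```

Emit:
send_rows(plan=[1, 0, 0, 0, 0, 0, -0.02, 1, 0, 0, 0, 0, 0, -0.02, 1, 0, 0, 0, 0, 0, -0.02, 1, 0, 0, 0, 0, 0, 0])

```text
time_s: 17.85
ee_pos: [492.0, -72.1, 191.9]
orientation: [3.14, -0.0, 1.028]
ft_force: [-0.9, -0.1, 7.2]
opening: 28.6
finger_force: 12.0
```

```bash
python3 st.py;python3 bar.py|tail -4
```

```text
{'time_s': 17.85, 'q': [0.591, 0.075, -0.555, 1.844, 0.042, 1.233, -0.519], 'ee_pos': [492.037, -72.056, 191.897], 'orientation': [3.14, -0.0, 1.028], 'ft_force': [-0.936, -0.082, 7.19], 'moment': [0.081, 0.242, 0.157], 'finger_force': 11.984}
2 bar angle 0.258 at 247.21237 260.38593 126
17.95 [0.078 0.195 0.103] [0.78 1.85 6.98]
3 bar angle 0.254 at 247.18597 260.4707 127
18.0 [0.059 0.204 0.166] [-1.51  0.5   6.74]
```

Emit:
send_rows(plan=[1, 0, 0, 0, 0, 0, -0.03, 1, 0, 0, 0, 0, 0, -0.03, 1, 0, 0, 0, 0, 0, 0, 1, 0, 0, -0.5, 0, 0, 0, 1, 0, 0, -1, 0, 0, 0, 1, 0, 0, -2, 0, 0, 0, 1, 0, 0, -3, 0, 0, 0, 1, 0, 0, 0, 0, 0, 0], newtons=25)

```text
time_s: 18.85
ee_pos: [491.6, -72.2, 198.1]
orientation: [3.141, -0.0, 1.087]
ft_force: [0.8, 0.5, -1.8]
opening: 28.3
finger_force: 24.9
```

Emit:
send_rows(plan=[1, 0, 0, -8, 0, 0, 0, 1, 0, 0, -12, 0, 0, 0, 1, 0, 0, -15, 0, 0, 0, 1, 0, 0, -15, 0, 0, 0, 1, 0, 0, -10, 0, 0, 0, 1, 0, 0, 0, 0, 0, 0])

```text
time_s: 19.45
ee_pos: [492.5, -72.2, 259.7]
orientation: [3.139, -0.001, 1.087]
ft_force: [1.2, -0.3, -2.2]
opening: 28.5
finger_force: 24.9
```

Run:
```python
from h import *
from rig import arm
s,i,T=wrist(arm,'w8')
K=i['camera_matrix'];g=i['color']
# screw head by white blob & slot in this view
q=np.linalg.inv(T)@np.r_[492.2,-72,73,1];u,v=K[0,2]-K[0,0]*q[0]/q[2],K[1,2]+K[1,1]*q[1]/q[2];print(u,v)
try: screw(i,T,int(u),int(v),73.2,16)
except Exception as e: print(e)
t=arm.get_image('top');print([pt(t,t['T'],*p)[2].round(1) for p in((255,226),(258,230),(254,229),(260,227))])
t0=dict(np.load('top0.npz'));print([pt(t0,t0['T'],*p)[2].round(1) for p in((255,226),(258,230),(254,229),(260,227))])
m=i['color'].astype(int);mm=(m.min(2)>60)&(m.max(2)-m.min(2)<40);
go(s,(488.1,191.1,s['ee_pos'][2]))
```

```text
{'time_s': 19.45, 'q': [0.601, 0.031, -0.552, 1.744, 0.017, 1.368, -0.438], 'ee_pos': [492.457, -72.216, 259.699], 'orientation': [3.139, -0.001, 1.087], 'ft_force': [1.204, -0.326, -2.231], 'moment': [0.006, -0.037, 0.073], 'opening': 28.489, 'finger_force': 24.915}
255.01293525234277 171.11936188247924
px 251.5058765411377 174.07404708862305 axes (20.017845153808594, 28.89800453186035) centre [487.1 -73.1  73.2] slot mid [483.5 -76.6  73.2] yaw 0.6030042653865629 70
[np.float64(691.4), np.float64(693.3), np.float64(691.0), np.float64(693.6)]
[np.float64(70.3), np.float64(70.2), np.float64(71.8), np.float64(74.3)]
shift [ 2.310e+02 -1.264e+02 -2.000e-01] norm 263.0 turn [0. 0. 0.]
```

Emit:
send_rows(plan=[1, -20, 0, 0, 0, 0, 0, 1, -20, 0, 0, 0, 0, 0, 1, 0, 0, 0, 0, 0, 0, 1, 0, 0, 0, 0, 0, 0])

```text
time_s: 19.95
ee_pos: [472.6, -107.5, 257.1]
orientation: [-3.141, -0.0, 1.086]
ft_force: [0.5, 1.0, -0.7]
opening: 28.3
finger_force: 24.9
```

Run:
```python
from h import *
from rig import arm
s,i,T=wrist(arm,'w9')
K=i['camera_matrix']
q=np.linalg.inv(T)@np.r_[492.2,-72,73,1];u,v=K[0,2]-K[0,0]*q[0]/q[2],K[1,2]+K[1,1]*q[1]/q[2];print(u,v)
screw(i,T,int(round(u)),int(round(v)),73.2,16)
screw(i,T,int(round(u)),int(round(v)),None,16)
for r in i['color'].min(2)[int(v)-14:int(v)+15:2,int(u)-14:int(u)+15]:print(' '.join('%3d'%x for x in r))
go(s,(488.1,191.1,s['ee_pos'][2]))
```

```text
{'time_s': 19.95, 'q': [0.648, 0.004, -0.512, 1.774, 0.002, 1.365, -0.349], 'ee_pos': [472.64, -107.544, 257.084], 'orientation': [-3.141, -0.0, 1.086], 'ft_force': [0.549, 0.993, -0.748], 'moment': [0.008, -0.11, -0.034], 'opening': 28.302, 'finger_force': 24.914}
256.58240883968887 134.94037188430758Traceback (most recent call last):
  File "<stdin>", line 6, in <module>
  File "h.py", line 27, in screw
    vx,vy,x0,y0=cv2.fitLine(q,cv2.DIST_HUBER,0,.01,.01).ravel();o=np.array([u0-w,v0-w])
                ~~~~~~~~~~~^^^^^^^^^^^^^^^^^^^^^^^^^^^^
cv2.error: OpenCV(4.12.0) /io/opencv/modules/imgproc/src/linefit.cpp:50: error: (-215:Assertion failed) count > 0 in function 'fitLine2D_wods'
```

Run:
```python
from h import *
from rig import arm
i=dict(np.load('w9.npz'));T=i['Tw'];K=i['camera_matrix']
for r in i['color'].min(2)[118:154:2,240:274]:print(' '.join('%3d'%x for x in r))
print(pt(i,T,252,131).round(1),pt(i,T,262,140).round(1))
s=arm.get_state();go(s,(488.1,191.1,s['ee_pos'][2]))
```

```text
80  77  64  50  53  51  55  53  54  49  50  55  62  71  81  83  83  83  68  70  72  70  54  65 117 153 146 146 144 144 144 142 145 144
 79  65  49  49  55  52  47  52  48  52  63  73  84  84  81  84  83  84  77  70  68  77 124 126 101 115 140 148 146 143 147 142 146 143
 83  70  44  57  53  50  48  49  65  70  84  84  90  86  67  72  63  67  54  65  73  70 118 143 137 107  93 119 145 148 147 143 145 146
 76  78  52  50  46  40  74 102  82  73  59  38  29  25  49  67  90  79  80  59  40  21  41  86  63 114 129 109 101 124 145 148 146 146
 81  76  62  47  70 113 138 117  86  29  42  98 128 143 146 148 148 147 147 150 141 133 104  52  13  51 115 133 123 110 104 133 146 147
 79  72  71 101 143 152 115  49  50 115 144 158 147 143 142 140 142 134 129 150 228 244 244 231 165  23  43 109 129 128 124 108 103 139
 75 101 145 150 152 149  90  38  68  16  39  87 118 138 152 141 155 232 242 241 236 235 236 239 244 240  35  42 108 133 128 126 127 108
144 152 148 150 147 109  38 116 236 131  75  18   0  14  68 113 175 254 243 238 235 235 236 235 239 244 210  11  48 106 128 124 128 125
153 148 149 1
[... 754 characters left out ...]
  62 111 127 112 106  53  63 103 138 155 160 156
187 221 219 215 214 210 208 214 216 170 119 137 146 143 131 101  58 113 108 120 130 127 107  77  75  66  78 107 142 156 158 155 152 151
221 216 211 208 205 210 215 220 216 154 123  76 117 138 143 141 147 142 143 147 144 102  70  59  77 108 143 159 155 157 154 155 153 153
201 223 212 209 212 218 205  69  80 108 107 105  88  86 118 138 141 141 103  63  74  67  78 115 147 161 156 155 155 153 155 156 157 151
 68 128 201 220 217 212 180  90 101 106 102 105  98 116 167 106 131 155 121  61  83 121 150 158 161 156 153 156 153 157 153 154 153 154
[489.5 -66.3  68.8] [494.9 -79.5  73.9]
shift [ 2.710e+02 -1.252e+02  2.000e-01] norm 298.0 turn [0. 0. 0.]
```

Run:
```python
from h import *
i=dict(np.load('w9.npz'));T=i['Tw'];K=i['camera_matrix']
a=ray(K,T,249.3,130,73.2);b=ray(K,T,262,138,73.2);d=b-a;y=np.arctan2(d[1],d[0]);print(y%np.pi-np.pi, 'turned',0.194-(y%np.pi-np.pi))
```

```text
-1.0420537684224094 turned 1.2360537684224093
```

Emit:
send_rows(plan=[1, 33.9, -15.7, 0, 0, 0, 0, 1, 33.9, -15.7, 0, 0, 0, 0, 1, 33.9, -15.7, 0, 0, 0, 0, 1, 33.9, -15.7, 0, 0, 0, 0, 1, 33.9, -15.7, 0, 0, 0, 0, 1, 33.9, -15.7, 0, 0, 0, 0, 1, 33.9, -15.7, 0, 0, 0, 0, 1, 33.9, -15.7, 0, 0, 0, 0])

```text
time_s: 20.8
ee_pos: [487.5, 193.5, 257.7]
orientation: [-3.142, -0.001, 1.088]
ft_force: [0.6, -0.2, -1.4]
opening: 28.5
finger_force: 24.9
```

Emit:
send_rows(plan=[1, 0, 0, 12, 0, 0, 0, 1, 0, 0, 12, 0, 0, 0, 1, 0, 0, 0, 0, 0, 0, 1, 0, 0, 0, 0, 0, 0])

```text
time_s: 21.2
ee_pos: [488.0, 189.8, 233.3]
orientation: [-3.141, 0.001, 1.085]
ft_force: [0.1, 1.1, -1.5]
opening: 28.3
finger_force: 24.9
```

Run:
```python
from h import *
from rig import arm
s,i,T=wrist(arm,'w10')
K=i['camera_matrix']
def proj(p):
    q=np.linalg.inv(T)@np.append(p,1);return np.round((K[0,2]-K[0,0]*q[0]/q[2],K[1,2]+K[1,1]*q[1]/q[2]),1)
tz=s['ee_pos'][2]-125.5
print('tip pred',proj(np.r_[s['ee_pos'][:2],tz]),'hole pred',proj(np.r_[488.1,190.3,78]),'at TCP xy',proj(np.r_[s['ee_pos'][:2],78]))
go(s,(488.1,191.1,135))
c=i['color'].astype(int)
for v in range(160,204,2):print(v,' '.join('%3d'%x for x in c[v,238:280].max(2)))
print()
for v in range(160,204,2):print(v,' '.join('%3d'%x for x in (c[v,238:280].max(2)-c[v,238:280].min(2))))
```

```text
{'time_s': 21.2, 'q': [0.297, 0.139, -0.814, 1.717, 0.104, 1.331, -1.023], 'ee_pos': [487.951, 189.799, 233.32], 'orientation': [-3.141, 0.001, 1.085], 'ft_force': [0.116, 1.103, -1.471], 'moment': [0.0, -0.076, -0.037], 'opening': 28.325, 'finger_force': 24.913}
tip pred [255.6 184.8] hole pred [255.7 176.9] at TCP xy [255.8 177.4]
shift [ 1.3 -0.4 98.3] norm 98.0 turn [0. 0. 0.]Traceback (most recent call last):
  File "<stdin>", line 11, in <module>
    return umr_maximum(a, axis, None, out, keepdims, initial, where)
numpy.exceptions.AxisError: axis 2 is out of bounds for array of dimension 2
```

Run:
```python
from h import *
i=dict(np.load('w10.npz'));c=i['color'].astype(int)
for v in range(162,206,2):print(v,' '.join('%3d'%x for x in c[v,236:278].max(1)))
print()
for v in range(162,206,2):print(v,' '.join('%3d'%x for x in (c[v,236:278].max(1)-c[v,236:278].min(1))))
```

```text
162 242 242 242 242 244 244 243 242 242 243 243 242 244 241 130 138 145 153 158 148 151 146 134 171 245 240 238 238 238 238 236 233 236 235 234 238 240 237 239 240 241 239
164 243 242 242 242 242 244 244 244 242 242 243 244 243 244 230 251 213 143 148 155 151 147 181 252 241 240 239 239 239 239 240 238 236 233 233 233 235 235 237 238 238 235
166 244 244 243 242 242 241 243 244 244 243 243 243 243 243 242 244 244 221 230 223 143 151 165 227 245 239 239 239 239 239 239 239 239 238 235 235 235 232 236 238 237 234
168 245 244 244 243 242 243 242 242 244 244 244 243 243 245 247 249 246 237 240 230 169 128 189 230 250 242 240 239 240 240 239 239 240 239 239 236 234 236 234 235 237 238
170 244 244 244 244 244 243 243 243 242 243 244 246 249 241 213 169  98 101  67  79  85  94  95 139 182 234 243 242 241 239 240 240 240 241 241 239 238 238 236 234 235 237
172 244 244 244 244 244 244 243 243 243 243 246 246 203 129  65  77  80  79  80  81  85  84  84  81  75 113 196 233 243 242 240 239 240 241 241 240 241 239 239 237 236 235
174 244 244 243 242 243 244 244 244 244 246 242 191 105  68  77  87 
[... 5768 characters left out ...]
 178 176 178
198 173 182 172 176 177 174 171 179 181 132 125 133 146 152 152 147 151 153 153 151 146 153 148 142 150 142 140 137 134 127 130 153 179 173 166 171 174 172 172 180 181 179
200 173 176 178 174 175 178 181 129 123 138 142 145 148 164 167 162 164 161 159 158 157 156 158 157 160 163 153 140 146 141 132 126 112 134 177 179 170 173 176 180 178 180
202 171 172 174 178 180 175 119 139 148 151 159 162 155 140 115 116 107 100 102 102 107 105  28  57  76 105 111 125 144 160 148 134 127 117 116 171 173 172 170 179 170 176
204 183 176 172 184 150 121 129 149 160 151 141 119  96 101 110 109 118 108 117 116 118 103  17  10  11   8  12  12  15  34 111 140 145 133 128 141 181 178 167 175 180 163
```

Emit:
send_rows(plan=[1, 0.7, -0.2, 12, 0, 0, 0, 1, 0, 0, 12, 0, 0, 0, 1, 0, 0, 6, 0, 0, 0, 1, 0, 0, 6, 0, 0, 0, 1, 0, 0, 10, 0, 0, 0, 1, 0, 0, 10, 0, 0, 0, 1, 0, 0, 0, 0, 0, 0])

```text
time_s: 21.95
ee_pos: [487.3, 191.2, 176.0]
orientation: [-3.14, 0.002, 1.087]
ft_force: [-0.5, -0.5, -1.0]
opening: 28.5
finger_force: 24.9
```

Emit:
send_rows(plan=[1, 0, 0, 10, 0, 0, 0, 1, 0, 0, 10, 0, 0, 0, 1, 0, 0, 10, 0, 0, 0, 1, 0, 0, 8, 0, 0, 0, 1, 0, 0, 2, 0, 0, 0, 1, 0, 0, 1, 0, 0, 0, 1, 0, 0, 0, 0, 0, 0])

```text
time_s: 22.65
ee_pos: [488.2, 191.8, 136.8]
orientation: [3.142, -0.0, 1.087]
ft_force: [0.5, 0.8, -1.8]
opening: 28.1
finger_force: 24.9
```

Emit:
send_rows(plan=[1, 0, 0, 1, 0, 0, 0, 1, 0, 0, 0.5, 0, 0, 0, 1, 0, 0, 0, 0, 0, 0])

```text
time_s: 22.95
ee_pos: [488.2, 191.6, 135.3]
orientation: [3.141, -0.0, 1.087]
ft_force: [-0.3, 0.5, -0.5]
opening: 28.3
finger_force: 24.9
```

Emit:
send_rows(plan=[0.6, 0, 0, 0, 0, 0, 0, 0.3, 0, 0, 0, 0, 0, 0, 0, 0, 0, 0, 0, 0, 0, 0, 0, 0, 0, 0, 0, 0, 0, 0, 0, 0, 0, 0, 0, 0, 0, 0, 0, 0, 0, 0, 0, 0, 0, 0, 0, 0, 0, 0, 0, 0, 0, 0, 0])

```text
invalid input
```

Emit:
send_rows(plan=[0, 0, 0, -15, 0, 0, 0, 0, 0, 0, -20, 0, 0, 0, 0, 0, 0, -25, 0, 0, 0, 0, 0, 0, -25, 0, 0, 0, 0, 0, 0, -20, 0, 0, 0, 0, 0, 0, 0, 0, 0, 0, 0, 0, 0, 0, 0, 0, 0])

```text
time_s: 23.65
ee_pos: [488.4, 191.8, 241.2]
orientation: [3.14, -0.001, 1.087]
ft_force: [-0.2, -0.1, -0.2]
opening: 76.3
finger_force: 0.0
```

Run:
```python
from h import *
from rig import arm
s,i,T=wrist(arm,'w11');K=i['camera_matrix']
c=i['color'].astype(int)[160:235,215:300];bar=((c.min(2)>130)).astype(np.uint8)
n,l,st,ce=cv2.connectedComponentsWithStats(bar);b=1+st[1:,4].argmax();u,v=ce[b]+[215,160]
print('bar px',u,v,st[b],'ray@163',ray(K,T,u,v,163).round(1),'depth pt',pt(i,T,u,v).round(1))
t=arm.get_image('top');
for p in((382,264),(193,130),(390,200)):
    print(pt(t,t['T'],*p).round(0))
```

```text
{'time_s': 23.65, 'q': [0.297, 0.135, -0.817, 1.705, 0.102, 1.344, -1.022], 'ee_pos': [488.411, 191.834, 241.186], 'orientation': [3.14, -0.001, 1.087], 'ft_force': [-0.232, -0.109, -0.188], 'moment': [-0.078, -0.046, 0.03], 'opening': 76.345, 'finger_force': 0.0}
bar px 254.56216216216217 204.78378378378378 [ 28  34  24  22 185] ray@163 [486.2 188.5 163. ] depth pt [486.8 189.6 166.7]
[ 411. -358.   83.]
[742.  98.   3.]
[ 573. -405.    6.]
```

Run:
```python
from h import *
for n,(u,v) in(('w2',(251.8,195.3)),('w11',(254.6,204.8))):
    i=dict(np.load(n+'.npz'));T=i['Tw']
    z=[pt(i,T,u+a,v+b) for a in range(-5,6) for b in range(-5,6)];print(n,np.median(z,0).round(1))
    m=[pt(i,T,p,q)[2] for p in range(200,320,3) for q in range(120,230,3)];m=np.array(m);print('block top',np.median(m[abs(m-78)<6]).round(1))
cv2.imwrite('pics/w11c.png',cv2.resize(i['color'][110:240,180:340],(640,520),interpolation=2)[:,:,::-1])
```

```text
w2 [487.7 190.4 165.6]
block top 79.3
w11 [486.7 189.3 165.8]
block top 79.3
```

View pics/w11c.png

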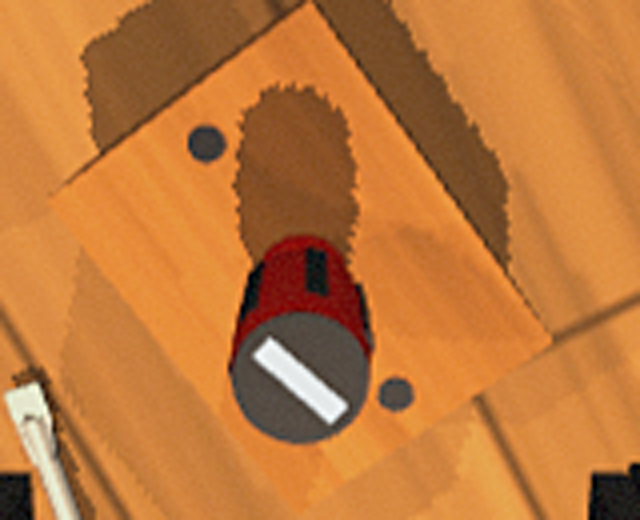

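The driver stands upright in the hole with its cap at crop (300,375), at the same height as at the start (165.8 mm against 165.6). It has been let go and the fingers are clear of it. Handing in.

```bash
python3 -c "
from rig import arm
print(arm.close_job())"
```

```text
the job is handed in; nothing more can be done
None
```

I drove the white screw about 1.24 rad clockwise to a firm stop, stood the red screwdriver back in its hole, let go, and handed the job in; the hand-in gave no verdict. One slip: my opening move was refused as invalid, so the fingers let go during the lift, but a last look showed the driver upright at its starting height.

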